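# Show the hidden index mark of a loaded die to the camera with a mirror

## Robot

A 7-joint arm with a two-finger parallel gripper is mounted at the origin on a cart in front of the work surface, level with it; the furniture and walls round the work are solid. World frame = base frame: x ahead of the robot, y to its left, z up, the work surface at z = 0. Lengths are in m, angles in rad, forces in N, time in s.
With the tool pointing down it reaches from about 0.425 to 0.925 m from the base axis. Payload 6.8 kg.
Tool frame: the origin (TCP) lies midway between the tips of the shut fingers; the grasp point (between the pads) lies grasp_offset behind it (grasp_offset is the distance from the TCP to the grasp point, in m); z points along the fingers, y is the line along which they close (so a half turn about z gives the same grasp; the last joint's range is limited). The gripper opens to 85 mm and grips with 20 to 120 N. Pads are 22 mm wide; open, the fingers measure 114 mm over their backs; the gripper's body (76 mm by 85 mm) begins 54 mm behind the grasp point. The pads swing forward as they close: fully open they stand 13 mm farther back than shut.
Start: joints at [1.136, 0.477, 0.022, 1.555, -0.011, 1.109, -0.083], TCP at [0.217, -0.639, 0.231] pointing down, gripper open.
Joint ranges: [-2.96, 2.96], [-0.34, 2.1], [-1.41, 1.46], [0.24, 2.44], [-1.37, 4.51], [0.17, 1.92], [-2.96, 2.96]. Speed limits (rad/s): [2.39, 2.39, 3.14, 3.14, 3.14, 3.14, 3.14].

## Interface

Orientations are given as [roll, pitch, yaw] about the fixed x, y, z axes, in that order (R = Rz(yaw) Ry(pitch) Rx(roll)).
In Python, from cell import * gives the robot as it stands.
- The arm moves only by the tool carry_out, never from a script. Its argument "increments" is a list of rows, each a list of 3 entries, a list of its own where there are three numbers: the opening, from 0 (shut) to 1 (fully open), then the shift along the tool's x, y, z in cm, then the turn about the tool's z in degrees. A call has exactly 10 rows; each row shifts and turns the commanded pose from where the row before left it, along the tool's axes as they then stand; what a row does not reach is not made up. A row lasts 1/8 s, in which the tool goes at most 62.5 mm and 10.7 degrees, less where a joint would pass 70% of its speed; a pose out of reach is approached as far as the arm can. A call with a gripper value outside its range is refused whole. The fingers move at their own pace and stop on an object; "grip_force" is the grip in N (left out, the last holds). Time passes only in rows, so rows that do not move let the fingers close, or fill a call up. It gives the time, the measured TCP pose, the force, the opening and the grip force at its end, in the units of the state.
- get_state(): the state, without advancing time (a new reading comes with each control period).
- get_image(name): name is "scene" or "side" or "wrist"; returns the picture (384x512x3 uint8, red, green, blue); there is no depth.
- camera_model(name): a dict with "intrinsics" (3x3 intrinsics, pixels), "dist" ([k1, k2, p1, p2, k3] as OpenCV has them; the pictures are not rectified), "eye" and "orientation" of the camera in the world; the wrist camera has in their place "tool_from_camera" (4x4, takes a point from camera to tool coordinates, whose origin is the TCP and whose axes are the flange's). Camera axes: x right, y up, looking along -z (the intrinsics and any distortion apply to the point x, -y, -z); pixel columns grow to the right and rows downward; lengths in m; the calibration is good to about 2 mm. A picture is of the moment at which its call begins: read the wrist's pose just before it. camera_model takes no time and is no camera call.
- finish_job(): hands the job in; it is judged then, once.
Trained networks look in the newest picture that a camera, given by its name, has taken for a name from the list of things; names that differ only in an ending like _2 or _b are one class to them, and where a whole thing is asked for, a point or a joint stands for the part that bears it (a point fixed in the world has none). Each returns a list of dicts, best first, with "confidence" (0 to 1); they miss things now and then, are a little off and sometimes report something else, mostly with a low value. They report only what shows in the picture. A call takes as long as a camera call. They do not tell look-alikes from the thing itself.
- find_in(name, camera): "position" ([x, y, z] in m, in world coordinates, good to about 4 mm: the middle of the surface that is visible of it).
- regions_of(name, camera): "region" (384x512 bool, what is visible of it).
The state is a dict: "clock": time; "q": joint angles; "qd": joint speeds; "joint_torque": joint torques, N m; "eef_pos": TCP position; "tool_rot": TCP orientation; "force": force on the tool from outside, world axes, zero at the start; "torque": the same for the moment, N m; "opening": finger opening in m; "grip_force": force on a finger pad.
Only numpy, scipy, OpenCV 4.12 (cv2) and the standard library are available. Lean on these libraries where they do the work, as an engineer would, in place of code of your own. Each camera call takes 0.05 s, during which the arm holds its last target. There are 200 camera calls.

## Task

The pellet die on the inspection station is already loaded and must not be disturbed, but its orange index mark is on the side away from the camera. Pull the inspection mirror by its handle up out of its stand, hold it in the camera's line of sight about 7 cm behind the marked side of the die, and angle it until the camera would see the orange mark reflected in the middle of the glass. Finish while holding the mirror still at that angle, in the air and touching nothing but the gripper; keep the gripper off the glass, do not touch the die or the camera, and leave the other things alone.

Things in the scene. Friction and masses are not known exactly. Their poses are not given: they have to be found in the camera images.
- handle (a point): Middle of the mirror's handle: square black rubber grip with orange bands, 14 x 14 mm, 86 mm long. z runs up the handle, away from the head; x, y square to its flats. The head's pivot is on the axis 107 mm below; a thin neck starts 43 mm below. At the start it stands head down in the stand, upright within about 8 degrees. Tool mass about 90 g.
- glass (a point): Centre of the mirror's silvered face, 36 wide (y) x 42 tall (z), in a black frame 40 x 46 x 6 mm held in a steel yoke 51 mm wide. x axis = straight out of the glass, z = along the glass towards the handle. The face lies 3 mm in front of the pivot.
- mirror_head (a joint): Tilt of the mirror head in its yoke, rad: 0 = glass parallel to the handle, looking along the handle's +x; positive = looking more towards the handle's end (up, if the handle is upright). Starts between -0.35 and 0.15. The swivel is stiff (0.12 N m) and stays as found while the mirror is carried: lean the handle to angle the glass.
- stand_mouth (a point): Centre of the mouth of the mirror's stand: a grey block with a blue-lined well, 54 wide (y) x 22 mm (x), mouth 80 mm and well floor 8 mm above the worktop. z up; x = the way the mirror faces in it. The head stands on the well's floor.
- lens (a point): Centre of the front of the camera lens (33 mm dia), 171 mm above the worktop. x = the way the camera looks, 28 degrees down; y to its left, z its up. The blue body reaches 65 mm back and stands on a post. The sight line passes about 35 mm above the die's top and is 64 mm above the worktop 95 mm behind the die's axis (227 mm from the lens).
- mark (a point): The orange dot with a white rim (13 mm dia) on the die's side away from the camera, 42 mm above the worktop. x (level) = straight out of the marked side, away from the camera; z up. The die's axis is 22.5 mm behind it.
- aim_point (a point): Point fixed to the station on the line from lens to mark, three quarters of the way (x level, away from the camera; z up). With the glass centre on the sight line about 227 mm from the lens, the camera sees the mark mid-glass when the glass's x axis points at it from there (106 mm off); up to 14 mm beside it, or above or below it, will do.
- die_nest (a point): Where the die stands: centre of its seat, a black ring on the station's aluminium base plate (12 mm thick, 225 x 88 mm, reaching 185 mm towards the camera and 40 mm away from it). x (level) = away from the camera; z up.
- die: The loaded steel pellet die, loose, 49 dia x 68 mm tall, standing in the ring; origin at the centre of its underside. Must not be touched.
- mirror: The whole mirror tool, loose; origin at the head's pivot, z up the handle.
- station: The inspection station with base plate, post and camera, fixed, about 220 mm tall; origin on the worktop under the die's axis, axes as die_nest. Do not touch.
- stand: The mirror's stand, fixed, foot 70 x 82 mm, 80 mm tall; origin on the worktop, 80 mm under stand_mouth.
- jar: Bystander: slurry jar with white cap, 52 dia x 62 tall (mm); origin at the centre of its underside. Leave alone.
- vial_a: Bystander: small glass vial with black cap, 21 dia x 53 tall (mm); origin at the centre of its underside. Leave alone.
- vial_b: Bystander: second small vial like it, 21 dia x 53 tall (mm); origin at the centre of its underside. Leave alone.
- punch: Bystander: hand disc punch with black knob, standing, 40 dia x 111 tall (mm); origin at the centre of its underside. Leave alone.
- brass_weight: Bystander: brass weight, 22 dia x 26 tall (mm); origin at the centre of its underside. Leave alone.
There are look-alikes about, which are no part of the job. There is more than one size of the mirror; the job needs the larger.

How it is judged:
By the outcome, as a careful person would: the job done as asked, in the order asked, and still so for the second after the job is handed in, while the arm keeps its last pose, push and grip.
It also fails if it takes over 40 s, if anything falls off the work surface, if the arm or the gripper's body presses on something with over 40 N, if the wrist force passes 120 N, or if a joint passes its speed limit or range.

## Working session

There is one attempt and no reset: what is moved stays moved. The work goes in short steps, Python scripts to look and compute and a tool call to move; the robot and the scene stay as the last step left them, time stands still between calls to the robot, and variables do not carry over. Pictures are saved under pics/ and viewed, at most 10 in all, crops included, and the job is handed in when it is done.

Besides the shell and the picture viewer there is one more tool, called by a JSON object that holds its "op" and its "data". carry_out: Moves the arm, as the interface text tells. Its arguments: {"type":"object","properties":{"increments":{"type":"array","items":{"type":"array"}},"grip_force":{"type":"number"}},"required":["increments"]}

```bash
ls; mkdir -p pics
python3 - <<'E'
from cell import *
import cv2,numpy as np
s=get_state();print({k:np.round(v,3).tolist() for k,v in s.items()})
a=get_image("scene");b=get_image("side")
cv2.imwrite("pics/scene.png",a[...,::-1]);cv2.imwrite("pics/side.png",b[...,::-1])
for c in("scene","side"):
  m=camera_model(c);print(c,m)
  for n in("handle","glass","stand_mouth","lens","die","die_nest","mark","jar","punch","vial_a","brass_weight","mirror","stand","station"):
    try:
      print(n,[(np.round(d["position"],3).tolist(),round(d["confidence"],2)) for d in find_in(n,c)][:4])
    except Exception as e: print(n,e)
print(camera_model("wrist"))
import cell;print([x for x in dir(cell) if x[0]!='_'])
E
```

```text
pics
{'clock': 0.0, 'q': [1.136, 0.478, 0.022, 1.556, -0.012, 1.109, -0.083], 'qd': [0.001, 0.0, -0.001, 0.002, 0.001, -0.003, 0.0], 'joint_torque': [0.0, -59.645, 1.608, -28.12, 0.012, 0.009, 0.0], 'eef_pos': [0.216, -0.639, 0.23], 'tool_rot': [-3.14, 0.0, 0.327], 'force': [-0.155, 0.339, 0.233], 'torque': [0.02, 0.039, -0.03], 'grip_force': 0.0, 'opening': 0.085}
scene {'intrinsics': array([[390.04110814,   0.        , 249.32549488],
       [  0.        , 390.04110814, 192.3674744 ],
       [  0.        ,   0.        ,   1.        ]]), 'dist': array([-0.11190037,  0.        ,  0.        ,  0.        ,  0.        ]), 'eye': array([-0.03390491,  0.22838068,  0.80333251]), 'orientation': array([ 0.85599131, -0.00753151, -2.19572088])}
handle [([0.607, -0.05, 0.036], 0.73), ([0.626, -0.16, 0.131], 0.54), ([0.46, -0.3, 0.196], 0.22)]
glass [([0.609, -0.053, 0.017], 0.4), ([0.739, -0.142, 0.042], 0.21)]
stand_mouth [([0.618, -0.133, 0.037], 0.75), ([0.456, -0.509, 0.064], 0.24)]
lens [([0.463, -0.3, 0.194], 0.65), ([0.74, -0.144, 0.042], 0.62)]
die [([0.464, -0.16, 0.056], 0.93)]
die_nes
[... 1615 characters left out ...]
[304.78392504,   0.        , 253.00640342],
       [  0.        , 304.78392504, 194.16596889],
       [  0.        ,   0.        ,   1.        ]]), 'dist': array([-0.06310856,  0.        ,  0.        ,  0.        ,  0.        ]), 'tool_from_camera': array([[-7.76372483e-04,  9.51186162e-01,  3.08616725e-01,
         7.89775786e-02],
       [ 9.99999608e-01,  8.69976007e-04, -1.65697308e-04,
         7.30429590e-04],
       [-4.26098133e-04,  3.08616476e-01, -9.51186464e-01,
        -1.43121456e-01],
       [ 0.00000000e+00,  0.00000000e+00,  0.00000000e+00,
         1.00000000e+00]])}
['IKError', 'camera_model', 'find_in', 'finish_job', 'get_image', 'get_state', 'grasp_offset', 'regions_of']
```

View pics/scene.png

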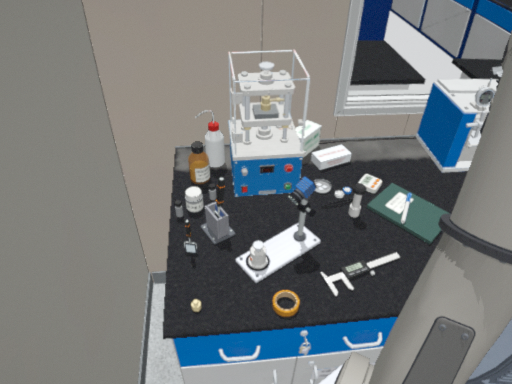

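View pics/side.png

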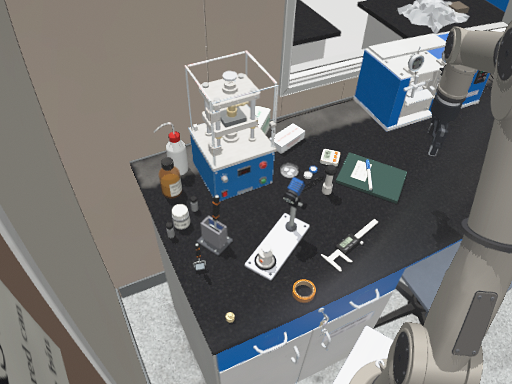

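Candidates for the mirror: the tool upright in the grey stand (scene ~(220,190), side ~(215,210)), and a small mirror lying on the worktop (scene ~(190,240), side ~(200,260)), which is the smaller look-alike. I'll check the choice in a close crop and get the station geometry.

Run:
```python
import cv2,numpy as np
a=cv2.imread("pics/scene.png")[165:285,165:325];b=cv2.imread("pics/side.png")[170:290,150:310]
f=lambda i:cv2.resize(i,None,fx=4.9,fy=2.45*2,interpolation=cv2.INTER_CUBIC)
A=cv2.resize(a,(784,588),interpolation=cv2.INTER_CUBIC)
B=cv2.resize(b,(784,588),interpolation=cv2.INTER_CUBIC)
cv2.imwrite("pics/c1.png",A);cv2.imwrite("pics/c2.png",B)
```

```text
(no output)
```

View pics/c1.png

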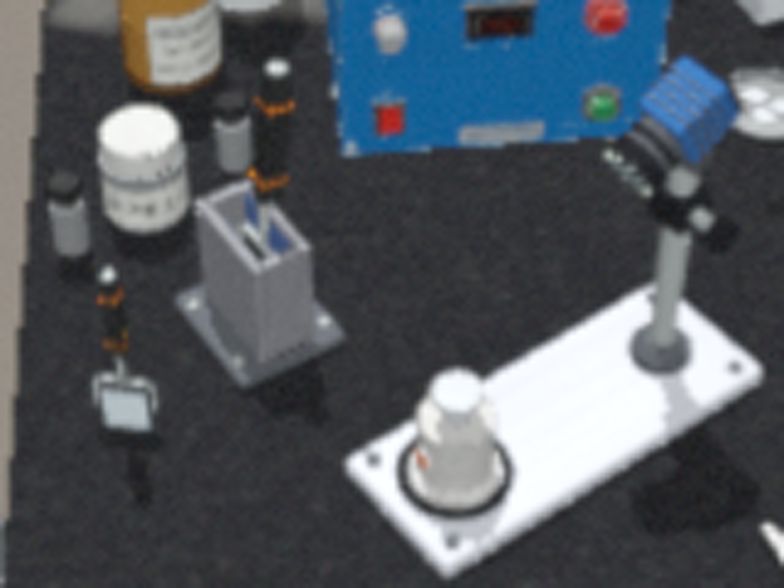

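The crop shows the full-size mirror in the stand: handle tip at (278,68), stand mouth corners around (197,200) to (312,252). The small one lies at (115,350). I choose the one in the stand. The mark is at (420,462), on the far side from the lens at (630,165).

```bash
cat > h.py <<'E'
import numpy as np,cv2
from scipy.spatial.transform import Rotation as R
from cell import *
def cam(c,st=None):
    m=camera_model(c)
    if c!="wrist": return m,np.array(m["eye"]),R.from_euler("xyz",m["orientation"]).as_matrix()
    T=np.eye(4);T[:3,:3]=R.from_euler("xyz",st["tool_rot"]).as_matrix();T[:3,3]=st["eef_pos"]
    T=T@m["tool_from_camera"];return m,T[:3,3],T[:3,:3]
def ray(C,uv):
    m,e,Rm=C
    p=cv2.undistortPoints(np.array(uv,float).reshape(-1,1,2),m["intrinsics"],m["dist"]).reshape(-1,2)
    return np.c_[p[:,0],-p[:,1],-np.ones(len(p))]@Rm.T
def onz(C,uv,z):
    d=ray(C,uv);return C[1]+d*((z-C[1][2])/d[:,2])[:,None]
def proj(C,P):
    m,e,Rm=C;q=(np.atleast_2d(P)-e)@Rm
    return cv2.projectPoints(np.c_[q[:,0],-q[:,1],-q[:,2]],np.zeros(3),np.zeros(3),m["intrinsics"],m["dist"])[0].reshape(-1,2)
E
python3 - <<'E'
from h import *
np.set_printoptions(precision=4,suppress=True)
C=cam("scene");f=lambda l:np.array(l)/4.9+165-0.4
pl=onz(C,f([(345,465),(447,578),(765,370),(655,285)]),.012);print(pl)
ax=(pl[0]+pl[1]-pl[2]-pl[3])/2;u=ax/np.linalg.norm(ax);print("len",np.linalg.norm(ax),"u",u,"wid",np.linalg.norm(pl[0]-pl[1]))
die=(pl.mean(0)+u*(.1125-.040));print("die",die,"yaw",np.degrees(np.arctan2(u[1],u[0])))
print("ring",onz(C,f([(455,468)]),.012),"dietop",onz(C,f([(459,390)]),.080))
print("mouth",onz(C,f([(197,200),(245,183),(312,252),(258,272)]),.08))
print("tip",onz(C,f([(278,65)]),.19),grasp_offset)
print(onz(C,f([(278,65)]),.18))
E
```

```text
[[ 0.5084 -0.1245  0.012 ]
 [ 0.4187 -0.1252  0.012 ]
 [ 0.4281 -0.3526  0.012 ]
 [ 0.5142 -0.3464  0.012 ]]
len 0.22483902085086954 u [-0.0337  0.9994 -0.    ] wid 0.08966926157966756
die [ 0.4649 -0.1647  0.012 ] yaw 91.92906627371998
ring [[ 0.4731 -0.1706  0.012 ]] dietop [[ 0.4685 -0.1679  0.08  ]]
mouth [[ 0.665  -0.1329  0.08  ]
 [ 0.6614 -0.1621  0.08  ]
 [ 0.5936 -0.1623  0.08  ]
 [ 0.5975 -0.1304  0.08  ]]
tip [[ 0.622 -0.164  0.19 ]] 0.0187
[[ 0.6327 -0.1704  0.18  ]]
```

View pics/c2.png

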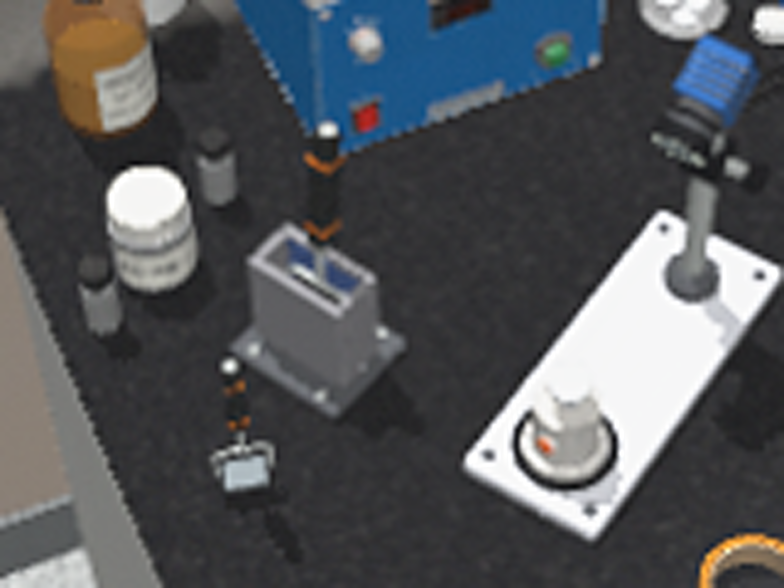

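The side crop agrees (mark visible on the die's +y side, lens to the -y). I'll move over the stand for a wrist view.

{"op": "carry_out", "data": {"increments": [[1, [3, -2, -5], 0], [1, [4.8, -2.9, -2.5], 0], [1, [4.8, -2.9, -2.5], 0], [1, [4.9, -3, -2], 0], [1, [5.1, -3.1, 0], 0], [1, [5.1, -3.1, 0], 0], [1, [5.1, -3.1, 0], 0], [1, [5.1, -3.1, 0], 0], [1, [5.1, -3.1, 0], 0], [1, [5.1, -3.1, 0], 0]]}}

```text
clock: 2.75
eef_pos: [0.5789, -0.205, 0.3516]
tool_rot: [3.141, -0.0, 0.326]
force: [1.0, -1.0, -0.0]
opening: 0.0853
grip_force: 0.0
```

{"op": "carry_out", "data": {"increments": [[1, [4, -2.3, 0], 0], [1, [2.6, -1.6, 0], 0], [1, [0, 0, 0], -10.2], [1, [0, 0, 0], -10.2], [1, [0, 0, 0], -10.2], [1, [0, 0, 0], -10.2], [1, [0, 0, 0], -10.2], [1, [0, 0, 0], -10.2], [1, [0, 0, 0], -10.1], [1, [0, 0, 0], 0]]}}

```text
clock: 4.0
eef_pos: [0.6278, -0.1485, 0.3512]
tool_rot: [-3.142, -0.0, 1.569]
force: [-0.5, 0.5, -0.1]
opening: 0.0854
grip_force: 0.0
```

Run:
```python
from h import *
import pickle
np.set_printoptions(precision=4,suppress=True)
s=get_state();a=get_image("wrist");pickle.dump((s,a),open("w1.pkl","wb"))
print(s["q"],s["eef_pos"],s["tool_rot"])
C=cam("wrist",s)
for n in("handle","glass","stand_mouth","mirror","die","mark"):
  print(n,[(np.round(d["position"],3).tolist(),round(d["confidence"],2)) for d in find_in(n,"wrist")][:3])
cv2.imwrite("pics/w1.png",cv2.resize(a[...,::-1],(800,600),interpolation=cv2.INTER_CUBIC))
# tip triangulation
u=np.array([[278,65]])/4.9+[165,165]-.4;v=np.array([[328,128]])/4.9+[150,170]-.4
A=cam("scene");B=cam("side");d1=ray(A,u)[0];d2=ray(B,v)[0]
t=np.linalg.lstsq(np.c_[d1,-d2],B[1]-A[1],rcond=None)[0];p=A[1]+t[0]*d1;q=B[1]+t[1]*d2;print("tip",p,q)
```

```text
[ 0.4803  0.3887 -0.4808  1.4495  0.1805  1.3474 -0.0113] [ 0.6278 -0.1485  0.3512] [-3.1415 -0.0002  1.5694]
handle [([0.635, -0.158, 0.112], 0.67)]
glass [([0.636, -0.15, 0.044], 0.77)]
stand_mouth [([0.637, -0.135, 0.054], 0.82), ([0.755, -0.145, 0.063], 0.4)]
mirror [([0.635, -0.154, 0.113], 0.8)]
die [([0.481, -0.165, 0.061], 0.93)]
mark [([0.483, -0.242, 0.009], 0.82)]
tip [ 0.634  -0.1712  0.1788] [ 0.634  -0.1708  0.1785]
```

View pics/w1.png

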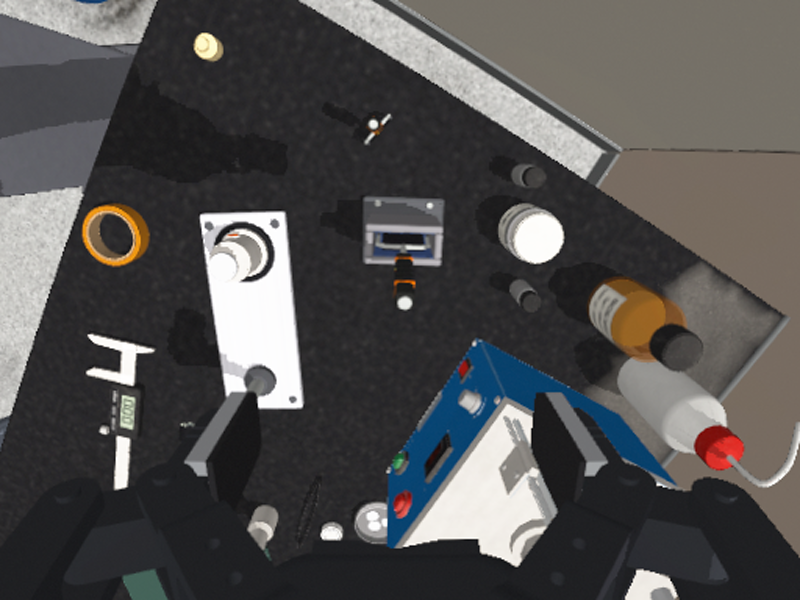

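The wrist view shows the stand at (403,230), handle tip at (404,303), leaning towards -y (image down), glass strip in the well at (403,240); the small mirror at (375,125), die at (240,250). I'll zoom on the well to see which way the glass faces.

Run:
```python
import pickle,cv2
s,a=pickle.load(open("w1.pkl","rb"))
cv2.imwrite("pics/w1c.png",cv2.resize(a[120:205,222:297,::-1],None,fx=7,fy=7,interpolation=cv2.INTER_CUBIC))
```

```text
(no output)
```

View pics/w1c.png

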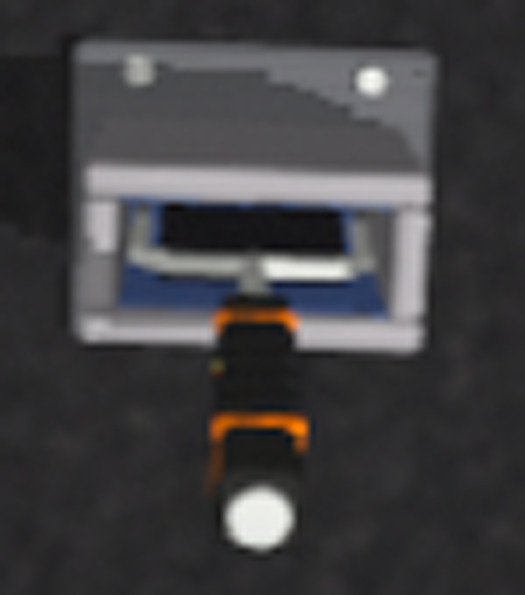

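Run:
```python
from h import *
import pickle
np.set_printoptions(precision=4,suppress=True)
s,a=pickle.load(open("w1.pkl","rb"))
S=cam("scene");D=cam("side");W=cam("wrist",s)
fs=lambda x,y:[[x/4.9+164.6,y/4.9+164.6]];fd=lambda x,y:[[x/4.9+149.6,y/4.9+169.6]];fw=lambda x,y:[[x/7+221.6,y/7+119.6]]
def tri(l):
    M=np.zeros((3,3));b=np.zeros(3)
    for C,uv in l:
        d=ray(C,uv)[0];d/=np.linalg.norm(d);P=np.eye(3)-np.outer(d,d);M+=P;b+=P@C[1]
    p=np.linalg.solve(M,b);return p,[np.round(proj(C,p)[0]-uv[0],1).tolist() for C,uv in l]
t=tri([(S,fs(278,66)),(D,fd(328,130)),(W,fw(260,518))]);print("tip",t)
b=tri([(S,fs(268,192)),(D,fd(322,240)),(W,fw(255,308))]);print("bot",b)
print("len",np.linalg.norm(t[0]-b[0]),(t[0]-b[0])/np.linalg.norm(t[0]-b[0]))
print("die/plate in wrist")
f=lambda x,y:(x*.64-.3,y*.64-.3)
pl=onz(W,[f(200,213),f(286,211),f(304,407),f(227,407)],.012);print(pl)
print("mouth W",onz(W,[fw(85,165)[0],fw(430,175)[0],fw(420,345)[0],fw(80,335)[0]],.08).mean(0))
m=onz(W,[fw(85,165)[0],fw(430,175)[0],fw(420,345)[0],fw(80,335)[0]],.08);print(m)
for n in("glass","mark"):
  pass
```

```text
tip (array([ 0.6343, -0.1716,  0.1772]), [[0.1, 0.2], [0.1, -0.3], [0.2, -0.8]])
bot (array([ 0.6339, -0.1588,  0.0945]), [[-0.6, 0.3], [-0.1, -0.1], [-0.5, 1.3]])
len 0.08368549104463927 [ 0.0045 -0.1532  0.9882]
die/plate in wrist
[[ 0.4293 -0.1294  0.012 ]
 [ 0.5175 -0.1283  0.012 ]
 [ 0.5218 -0.3516  0.012 ]
 [ 0.4319 -0.3522  0.012 ]]
mouth W [ 0.6347 -0.1498  0.08  ]
[[ 0.6018 -0.1319  0.08  ]
 [ 0.6689 -0.1339  0.08  ]
 [ 0.6678 -0.1678  0.08  ]
 [ 0.6002 -0.1656  0.08  ]]
```

Run:
```python
from h import *
import pickle
np.set_printoptions(precision=3,suppress=True)
s,a=pickle.load(open("w1.pkl","rb"))
S=cam("scene");W=cam("wrist",s)
print(onz(S,[(345/4.9+164.6,152/4.9+164.6),(665/4.9+164.6,130/4.9+164.6)],0))
for z in(0,.1,.2):print(z,onz(W,[(475*.64,345*.64),(390*.64,545*.64)],z))
```

```text
[[ 0.726 -0.273  0.   ]
 [ 0.625 -0.453  0.   ]]
0 [[ 0.718 -0.28   0.   ]
 [ 0.62  -0.57  -0.   ]]
0.1 [[ 0.699 -0.238  0.1  ]
 [ 0.622 -0.469  0.1  ]]
0.2 [[ 0.681 -0.195  0.2  ]
 [ 0.623 -0.368  0.2  ]]
```

{"op": "carry_out", "data": {"increments": [[1, [-1.6, 0.6, 2], 0], [1, [0, 0, 3], 0], [1, [0, 0, 3], 0], [1, [0, 0, 0], 0], [1, [0, 0, 0], 0], [1, [0, 0, 0], 0], [1, [0, 0, 0], 0], [1, [0, 0, 0], 0], [1, [0, 0, 0], 0], [1, [0, 0, 0], 0]]}}

```text
clock: 5.6
eef_pos: [0.6339, -0.1643, 0.2714]
tool_rot: [3.142, 0.0, 1.571]
force: [0.4, -0.8, 0.5]
opening: 0.0852
grip_force: 0.0
```

{"op": "carry_out", "data": {"increments": [[1, [0, 0, 4], 0], [1, [0, 0, 4], 0], [1, [0, 0, 4], 0], [1, [0, 0, 3], 0], [1, [0, 0, 0], 0], [0, [0, 0, 0], 0], [0, [0, 0, 0], 0], [0, [0, 0, 0], 0], [0, [0, 0, 0], 0], [0, [0, 0, 0], 0]], "grip_force": 40}}

```text
clock: 6.85
eef_pos: [0.6343, -0.1643, 0.122]
tool_rot: [3.141, 0.0, 1.571]
force: [1.0, -0.8, 2.9]
opening: 0.0131
grip_force: 41.7
```

{"op": "carry_out", "data": {"increments": [[0, [0, 0, 0], 0], [0, [0, 0, 0], 0], [0, [0, 0, -2], 0], [0, [0, 0, -3], 0], [0, [0, 0, -3], 0], [0, [0, 0, -3], 0], [0, [0, 0, -3], 0], [0, [0, 0, 0], 0], [0, [0, 0, 0], 0], [0, [0, 0, 0], 0]]}}

```text
clock: 8.1
eef_pos: [0.633, -0.1643, 0.2599]
tool_rot: [-3.139, -0.0, 1.571]
force: [-0.1, 0.1, -0.4]
opening: 0.0136
grip_force: 41.4
```

Run:
```python
from h import *
import pickle
np.set_printoptions(precision=4,suppress=True)
s=get_state();I={c:get_image(c) for c in("scene","side","wrist")};pickle.dump((s,I),open("w2.pkl","wb"))
print(s["q"],s["eef_pos"],s["tool_rot"],s["opening"],s["grip_force"])
for c in I:
  for n in("handle","glass","mirror"):
    print(c,n,[(np.round(d["position"],3).tolist(),round(d["confidence"],2)) for d in find_in(n,c)][:3])
e=s["eef_pos"]+np.array([0,0,-.06]);T=[]
for c in I:
  C=cam(c,s);u=proj(C,e)[0];print(c,u);x,y=np.clip(np.round(u).astype(int),[35,45],[476,338])
  k=I[c][y-45:y+45,x-35:x+35,::-1];print(x-35,y-45);T.append(cv2.resize(k,None,fx=3.8,fy=6.5*3.8/6.5,interpolation=cv2.INTER_CUBIC))
cv2.imwrite("pics/w2.png",np.hstack(T))
```

```text
[ 0.4906  0.4619 -0.4664  1.5492  0.2178  1.1851 -0.0159] [ 0.633  -0.1643  0.2599] [-3.139  -0.0004  1.5713] 0.013558800149855122 41.368330121040344
scene handle [([0.627, -0.155, 0.188], 0.76), ([0.607, -0.048, 0.032], 0.48)]
scene glass [([0.632, -0.144, 0.169], 0.61), ([0.607, -0.05, 0.018], 0.43), ([0.615, -0.14, 0.041], 0.33)]
scene mirror [([0.605, -0.051, 0.033], 0.72), ([0.628, -0.153, 0.188], 0.56)]
side handle [([0.629, -0.15, 0.183], 0.75), ([0.606, -0.047, 0.034], 0.64)]
side glass [([0.63, -0.153, 0.167], 0.69)]
side mirror [([0.608, -0.046, 0.037], 0.71), ([0.63, -0.147, 0.187], 0.55)]
wrist handle [([0.633, -0.16, 0.267], 0.93), ([0.609, -0.048, 0.079], 0.68)]
wrist glass [([0.634, -0.149, 0.175], 0.79), ([0.484, -0.261, 0.009], 0.59), ([0.612, -0.05, 0.018], 0.38)]
wrist mirror [([0.612, -0.051, 0.087], 0.78), ([0.752, -0.146, 0.063], 0.48)]
scene [218.9342 172.5196]
184 128
side [215.0099 191.9415]
180 147
wrist [253.2235 210.7537]
218 166
```

View pics/w2.png

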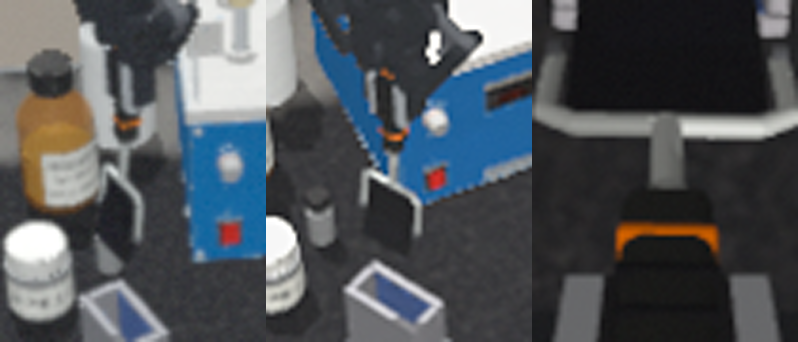

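Glass faces -y (we see its black back from +y), so no half turn needed. Now measure the head's tilt from enlarged, brightened crops.

Run:
```python
import pickle,cv2,numpy as np
s,I=pickle.load(open("w2.pkl","rb"))
g=lambda i:(255*(i/255.)**.45).astype(np.uint8)
w=cv2.resize(g(I["wrist"][112:212,214:294,::-1]),None,fx=5,fy=5,interpolation=cv2.INTER_CUBIC)
d=cv2.resize(g(I["side"][170:232,190:240,::-1]),None,fx=8,fy=8,interpolation=cv2.INTER_CUBIC)
d=np.vstack([d,np.zeros((4,400,3),np.uint8)])
cv2.imwrite("pics/w2c.png",np.hstack([w,d]))
```

```text
(no output)
```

View pics/w2c.png

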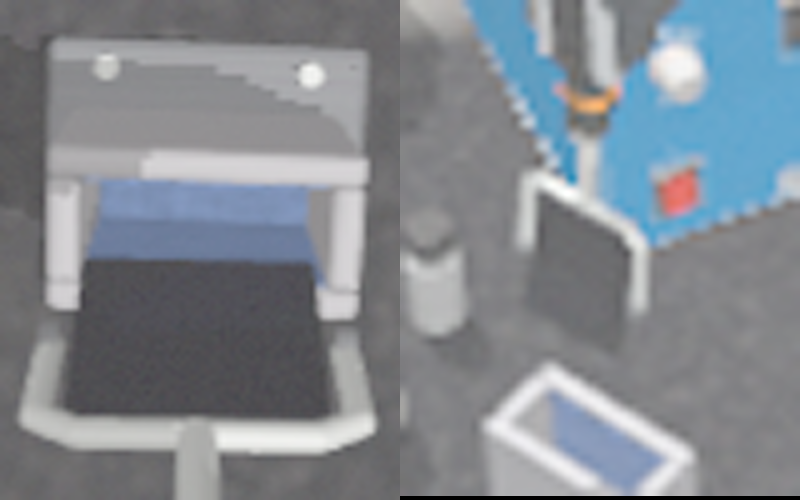

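```bash
cat > fit.py <<'E'
from h import *
import pickle
from scipy.optimize import least_squares
np.set_printoptions(precision=4,suppress=True)
s,I=pickle.load(open("w2.pkl","rb"))
W=cam("wrist",s);D=cam("side")
w=lambda x,y:np.array([x/5+213.6,y/5+111.6]);d=lambda x,y:np.array([(x-400)/8+189.6,y/8+169.6])
b,t=-.023,.023
obs=[(W,w(82,262),(-1,b),2),(W,w(313,263),(1,b),2),(W,w(66,418),(-1,t),1),(W,w(333,418),(1,t),1),
     (D,d(530,287),(1,b),.7),(D,d(615,352),(-1,b),.7),(D,d(540,192),(1,t),.4),(D,d(631,248),(-1,t),.4)]
def pose(p):
    g,psi=p[3:5];F=np.array([[0,1,0],[-np.cos(g),0,np.sin(g)],[np.sin(g),0,np.cos(g)]])
    return R.from_euler("z",psi).as_matrix()@F
def res(p,only=None):
    F=pose(p);r=[]
    for C,u,(sy,z),wt in obs:
        off=p[5:8] if C is D else 0
        r.append(wt*(proj(C,p[:3]+F@[-.003,sy*.02,z]+off)[0]-u))
    return np.r_[np.array(r).ravel(),p[5:8]/.002]
for drop in (0,1):
    if drop: obs=[o for o in obs if o[0] is W or o[2][1]<0]
    if drop: obs=[o for o in obs]
    f=least_squares(res,[.634,-.15,.167,0,0,0,0,0]);p=f.x
    J=f.jac;cv=np.linalg.inv(J.T@J)
    print("pivot",p[:3],"elev deg",np.degrees(p[3]),"yaw",np.degrees(p[4]),"off",p[5:],"sd",np.degrees(cv[3,3]**.5));print(f.fun[:-3].reshape(-1,2).round(1).tolist())
print("glass rel TCP",p[:3]+pose(p)@[.003,0,0]-s["eef_pos"])
E
python3 fit.py
```

```text
pivot [ 0.6329 -0.1522  0.166 ] elev deg -17.47382336703443 yaw -0.11171774436112805 off [ 0.0005 -0.0005  0.0006] sd 1.0041473585079
[[0.1, 0.2], [0.4, -0.1], [-0.7, -0.1], [-0.1, 0.0], [-0.5, 1.2], [0.3, 0.1], [0.1, -0.2], [0.4, -0.4]]
pivot [ 0.6329 -0.1522  0.1661] elev deg -17.499494778633704 yaw -0.10463357793007418 off [ 0.0004 -0.0008  0.0007] sd 1.011265598564028
[[0.1, 0.2], [0.4, -0.1], [-0.7, -0.0], [-0.0, 0.1], [-0.5, 1.1], [0.4, 0.0]]
glass rel TCP [-0.0001  0.0093 -0.0947]
```

Elevation of the glass is about -17.5 deg; I need about +5.6. The commands keep the tool vertical, so I'll swing the handle in a light grip by levering its neck/head against the stand's well.

{"op": "carry_out", "data": {"increments": [[0, [0, 0, 3], 0], [0, [0, 0, 3], 0], [0, [0, 0, 3], 0], [0, [0, 0, 3], 0], [0, [0, 0, 0], 0], [0, [0.5, 0, 0], 0], [0, [0.5, 0, 0], 0], [0, [0.5, 0, 0], 0], [0, [0.5, 0, 0], 0], [0, [0, 0, 0], 0]], "grip_force": 20}}

```text
clock: 9.95
eef_pos: [0.6341, -0.1435, 0.1417]
tool_rot: [3.141, -0.0, 1.572]
force: [-0.5, -2.1, 0.2]
opening: 0.0134
grip_force: 40.2
```

{"op": "carry_out", "data": {"increments": [[0, [0.5, 0, 0], 0], [0, [0.5, 0, 0], 0], [0, [0.5, 0, 0], 0], [0, [0.5, 0, 0], 0], [0, [0.5, 0, 0], 0], [0, [0, 0, 0], 0], [0, [0, 0, -4], 0], [0, [0, 0, -5], 0], [0, [0, 0, -4], 0], [0, [0, 0, 0], 0]], "grip_force": 30}}

```text
clock: 11.2
eef_pos: [0.636, -0.117, 0.2754]
tool_rot: [3.135, -0.002, 1.573]
force: [-0.6, -0.7, -1.8]
opening: 0.0132
grip_force: 40.4
```

Run:
```python
from h import *
import pickle
np.set_printoptions(precision=4,suppress=True)
s=get_state();I={c:get_image(c) for c in("scene","side","wrist")};pickle.dump((s,I),open("w3.pkl","wb"))
print(s["eef_pos"],s["tool_rot"],s["opening"],s["grip_force"],s["force"])
g=lambda i:(255*(i/255.)**.45).astype(np.uint8)
w=cv2.resize(g(I["wrist"][112:232,213:293,::-1]),None,fx=5,fy=5,interpolation=cv2.INTER_CUBIC)
u=proj(cam("side"),s["eef_pos"]+np.array([0,0,-.08]))[0].round().astype(int);print(u)
x,y=u;d=cv2.resize(g(I["side"][y-37:y+38,x-25:x+25,::-1]),None,fx=8,fy=8,interpolation=cv2.INTER_CUBIC)
cv2.imwrite("pics/w3.png",np.hstack([w,d]))
```

```text
[ 0.636  -0.117   0.2754] [ 3.1345 -0.0016  1.573 ] 0.013169326958000237 40.44313967227936 [-0.5773 -0.7254 -1.7542]
[203 204]
```

View pics/w3.png

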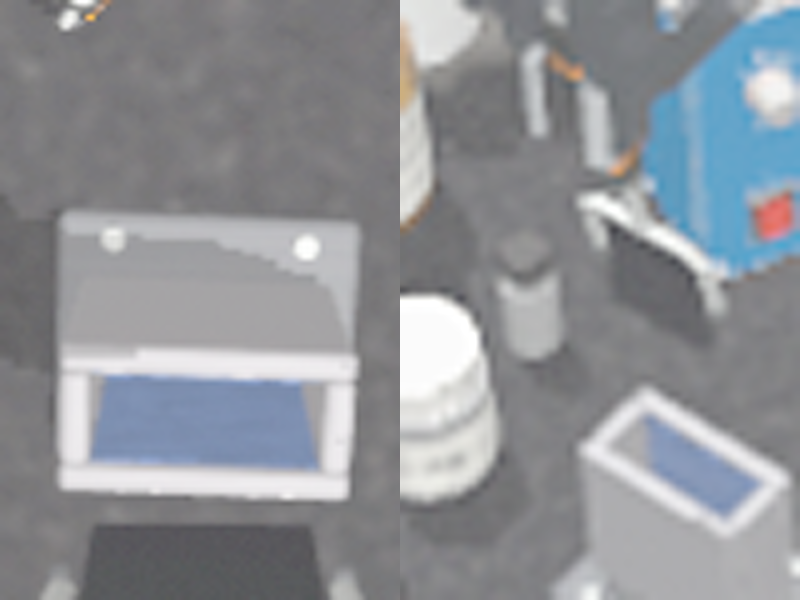

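Run:
```python
import pickle,numpy as np,cv2
s,I=pickle.load(open("w3.pkl","rb"))
a=I["wrist"].max(2).astype(int)
for r in range(212,275,3):
    print(r,a[r,218:246:1].tolist(),a[r,262:292:1].tolist(),a[r,240])
```

```text
212 [52, 51, 52, 53, 53, 54, 54, 55, 54, 53, 52, 52, 53, 51, 51, 52, 54, 55, 53, 52, 51, 51, 51, 52, 51, 52, 51, 52] [50, 52, 51, 52, 52, 50, 51, 50, 49, 51, 54, 55, 56, 55, 49, 59, 69, 70, 69, 61, 50, 50, 51, 53, 54, 54, 54, 54, 54, 53] 51
215 [52, 52, 51, 51, 52, 49, 49, 51, 52, 52, 52, 52, 53, 53, 54, 56, 59, 64, 65, 63, 59, 57, 55, 54, 53, 55, 52, 50] [51, 51, 51, 52, 55, 56, 59, 59, 56, 55, 54, 55, 55, 52, 51, 53, 54, 54, 55, 52, 53, 53, 53, 52, 52, 52, 52, 52, 53, 54] 55
218 [52, 51, 56, 59, 62, 63, 62, 61, 58, 56, 53, 51, 49, 37, 28, 28, 28, 27, 28, 28, 27, 26, 27, 26, 28, 28, 27, 27] [27, 27, 27, 26, 27, 28, 26, 28, 26, 26, 26, 27, 27, 41, 54, 56, 57, 56, 53, 49, 49, 50, 51, 54, 55, 56, 55, 55, 54, 51] 27
221 [51, 52, 51, 51, 54, 57, 58, 57, 55, 53, 52, 53, 44, 27, 28, 28, 26, 26, 29, 26, 28, 26, 27, 27, 29, 27, 26, 28] [27, 28, 26, 26, 28, 26, 27, 27, 27, 27, 28, 27, 26, 28, 47, 59, 59, 58, 55, 52, 51, 50, 50, 49, 47, 48, 50, 53, 53, 52] 27
224 [50, 51, 52, 54, 54, 55, 56, 57, 55, 51, 53, 47, 33, 27, 27, 25, 27, 27, 27, 26, 27, 26, 27, 27, 28, 27, 26, 27] [27, 26, 28, 25, 27
[... 3643 characters left out ...]
33, 31, 35, 38, 37, 34, 33, 32, 31] [31, 31, 32, 34, 37, 36, 35, 35, 35, 33, 42, 109, 137, 138, 137, 137, 136, 137, 137, 137, 137, 137, 118, 73, 42, 42, 42, 42, 42, 42] 38
269 [43, 43, 52, 99, 137, 138, 137, 138, 137, 137, 138, 138, 138, 137, 127, 89, 34, 33, 34, 31, 32, 33, 33, 33, 31, 32, 31, 31] [32, 31, 31, 30, 31, 33, 36, 33, 35, 35, 34, 96, 130, 137, 137, 137, 138, 138, 137, 137, 137, 137, 137, 107, 60, 42, 41, 43, 43, 42] 33
272 [41, 41, 84, 133, 137, 137, 137, 137, 138, 137, 137, 137, 138, 137, 117, 58, 35, 35, 33, 31, 32, 32, 32, 32, 32, 30, 31, 31] [29, 29, 30, 30, 32, 31, 31, 35, 35, 35, 35, 70, 119, 137, 137, 137, 137, 137, 138, 137, 137, 137, 137, 133, 86, 43, 41, 43, 43, 42] 32
```

```bash
cat > fit3.py <<'E'
from h import *
import pickle
from scipy.optimize import least_squares,brentq
np.set_printoptions(precision=4,suppress=True)
s2,_=pickle.load(open("w2.pkl","rb"));s3,_=pickle.load(open("w3.pkl","rb"))
def gp(s): return np.array(s["eef_pos"])-grasp_offset*R.from_euler("xyz",s["tool_rot"]).as_matrix()[:,2]
def pose(g,psi):
    F=np.array([[0,1,0],[-np.cos(g),0,np.sin(g)],[np.sin(g),0,np.cos(g)]]);return R.from_euler("z",psi).as_matrix()@F
def run(s,side,bl,el,br=.0,Lp=.1132):
    W=cam("wrist",s);D=cam("side");G=gp(s)
    def model(p): # x0, lean(+ = top to +y), gamma, psi, L, zfree, side offset
        th=p[1];piv=G+[p[0],-p[4]*np.sin(th),-p[4]*np.cos(th)];return piv,pose(p[2],p[3])
    def res(p):
        piv,F=model(p);r=[]
        for u,sy in zip(bl,(-1,1)): r+=list((proj(W,piv+F@[-.003,sy*.02,-.023])[0]-u)/.3)
        for u,sy in zip(el,(-1,1)): r+=list((proj(W,piv+F@[-.003,sy*.02,p[5]])[0]-u)/.3)
        for u,sy in zip(side,(1,-1)): r+=list((proj(D,piv+F@[-.003,sy*.02,-.023]+p[6:9])[0]-u)/1.)
        return np.r_[r,(p[4]-Lp)/.001,p[6:9]/.002]
    f=least_squares(res,[0,0,0,0,Lp,.01,0,0,0]);p=f.x;cv=np.linalg.inv(f.jac.T@f.jac)
    piv,F=model(p);gl=piv+F@[.003,0,0]
    print("lean",np.degrees(p[1]),"gamma",np.degrees(p[2]),"psi",np.degrees(p[3]),"tilt",np.degrees(p[2]-p[1]),"L",p[4],"z",p[5],"sd",np.degrees(np.sqrt(np.diag(cv)[1:3])),"cost",f.cost)
    print(" glass",gl,"rel TCP",gl-s["eef_pos"],"off",p[6:]);return p
d2=lambda x,y:np.array([(x-400)/8+189.6,y/8+169.6]);d3=lambda x,y:np.array([(x-400)/8+177.6,y/8+166.6])
w2=lambda x,y:np.array([x/5+213.6,y/5+111.6])
if __name__=="__main__":
    run(s2,[d2(530,287),d2(615,352)],[w2(82,262),w2(313,263)],[w2(67,415),w2(332,415)])
    run(s3,[d3(613,278),d3(711,344)],[(231.2,216.6),(274.7,216.6)],[(227.9,233),(278.,233)])
    for r in(.083,.086,.089):
        for s,row in((s2,197.),(s3,237.)):
            W=cam("wrist",s);G=gp(s)
            print(r,row,np.degrees(brentq(lambda t:proj(W,G+[0,-r*np.sin(t),-r*np.cos(t)])[0][1]-row,-.6,.8)))
E
python3 fit3.py
```

```text
lean -5.572348143435407 gamma -20.903153787884225 psi 0.05574698721394373 tilt -15.330805644448818 L 0.11322976043422742 z 0.01875665563698312 sd [0.3015 1.9493] cost 2.8567268377619786
 glass [ 0.633  -0.1561  0.1648] rel TCP [ 0.      0.0082 -0.0951] off [ 0.0005 -0.0011  0.001 ]
lean 14.86937464128783 gamma 0.740783558878595 psi -0.1355015625383039 tilt -14.128591082409233 L 0.11359323401755575 z 0.012767817531954476 sd [0.2799 1.6444] cost 2.2007213715608747
 glass [ 0.6367 -0.1492  0.1843] rel TCP [ 0.0007 -0.0322 -0.0911] off [-0.0003 -0.0009  0.0004]
0.083 197.0 -6.285038348469872
0.083 237.0 14.869889490075403
0.086 197.0 -5.363866584702595
0.086 237.0 15.260957644911278
0.089 197.0 -4.510677785171472
0.089 237.0 15.625207911980732
```

Handle slipped to about +15 deg lean with the swivel unchanged; glass elevation ≈ +1 deg. One more small push for ~+4.5 deg.

{"op": "carry_out", "data": {"increments": [[0, [0, 0, 4], 0], [0, [0, 0, 5], 0], [0, [0, 0, 4], 0], [0, [0, 0, 0], 0], [0, [0.4, 0, 0], 0], [0, [0.3, 0, 0], 0], [0, [0, 0, 0], 0], [0, [0, 0, -4], 0], [0, [0, 0, -5], 0], [0, [0, 0, -4], 0]], "grip_force": 40}}

```text
clock: 12.6
eef_pos: [0.6332, -0.1113, 0.2723]
tool_rot: [-3.14, -0.001, 1.572]
force: [0.1, -0.7, -0.2]
opening: 0.0134
grip_force: 40.7
```

Run:
```python
from h import *
import pickle
np.set_printoptions(precision=4,suppress=True)
get_image("scene");s=get_state();w=get_image("wrist");sd=get_image("side");pickle.dump((s,dict(wrist=w,side=sd)),open("w4.pkl","wb"))
print(s["clock"],s["eef_pos"],s["tool_rot"],s["grip_force"],s["force"])
a=w.max(2).astype(int)
print(a[205:262,252].tolist())
for r in range(216,256,3): print(r,a[r,216:236].tolist(),a[r,270:292].tolist())
```

```text
12.65 [ 0.6358 -0.1112  0.2783] [ 3.1347 -0.0002  1.5718] 40.73694705963135 [ 2.3404 -0.2094  3.7346]
[110, 121, 134, 136, 188, 216, 218, 208, 163, 55, 56, 58, 58, 55, 53, 53, 53, 53, 53, 46, 25, 27, 26, 27, 25, 26, 27, 26, 25, 25, 25, 27, 26, 26, 26, 27, 83, 123, 123, 123, 115, 80, 32, 32, 68, 168, 169, 31, 31, 28, 30, 31, 31, 28, 27, 30, 32]
216 [53, 52, 51, 51, 51, 49, 51, 52, 54, 52, 52, 52, 53, 52, 54, 59, 64, 66, 65, 60] [58, 58, 53, 52, 52, 52, 53, 53, 52, 52, 52, 52, 51, 51, 50, 51, 53, 54, 55, 53, 52, 51]
219 [52, 54, 56, 59, 60, 61, 60, 57, 58, 56, 54, 54, 53, 52, 50, 51, 53, 57, 58, 59] [53, 54, 53, 55, 57, 58, 57, 54, 51, 50, 52, 54, 56, 58, 56, 54, 56, 55, 53, 53, 53, 53]
222 [52, 52, 52, 53, 56, 60, 63, 62, 58, 55, 54, 52, 53, 51, 51, 53, 54, 58, 58, 56] [56, 58, 58, 58, 58, 59, 57, 57, 53, 52, 52, 51, 51, 50, 51, 52, 53, 51, 50, 53, 54, 55]
225 [51, 52, 53, 54, 55, 55, 55, 53, 52, 52, 53, 54, 56, 55, 53, 47, 31, 24, 25, 26] [31, 32, 31, 31, 33, 47, 58, 57, 52, 51, 51, 49, 49, 52, 53, 55, 58, 59, 58, 57, 57, 54]
228 [50, 52, 54, 54, 53, 52, 53, 52, 52, 51, 51, 55, 57, 6
[... 1153 characters left out ...]
0, 119] [68, 119, 139, 139, 140, 140, 139, 139, 139, 139, 139, 201, 223, 216, 209, 200, 153, 79, 52, 52, 55, 58]
249 [45, 42, 42, 44, 41, 43, 42, 43, 75, 120, 139, 139, 139, 139, 139, 139, 139, 139, 140, 110] [45, 109, 139, 139, 139, 139, 139, 140, 140, 140, 140, 115, 68, 44, 41, 42, 43, 41, 43, 42, 43, 47]
252 [43, 43, 43, 42, 43, 42, 43, 48, 101, 140, 138, 139, 140, 139, 139, 139, 140, 140, 128, 89] [35, 88, 129, 139, 140, 139, 139, 139, 139, 139, 139, 138, 101, 49, 43, 43, 42, 43, 45, 42, 42, 42]
255 [43, 44, 43, 42, 43, 43, 43, 81, 125, 139, 139, 140, 138, 139, 139, 139, 139, 139, 116, 62] [35, 70, 119, 139, 139, 139, 139, 139, 139, 139, 139, 139, 120, 75, 42, 43, 43, 43, 42, 43, 41, 43]
```

Run:
```python
from fit3 import *
s4,_=pickle.load(open("w4.pkl","rb"))
import fit3
run(s4,[],[(231.4,224.),(274.7,224.)],[(229.1,234),(277.1,234)])
W=cam("wrist",s4);G=gp(s4)
for r in(.083,.086): print(np.degrees(brentq(lambda t:proj(W,G+[0,-r*np.sin(t),-r*np.cos(t)])[0][1]-243.5,-.6,.8)))
# station from two plate fits
pa=np.array([[.5084,-.1245],[.4187,-.1252],[.4281,-.3526],[.5142,-.3464]]);pb=np.array([[.5175,-.1283],[.4293,-.1294],[.4319,-.3522],[.5218,-.3516]])
for p in(pa,pb):
    ax=(p[0]+p[1]-p[2]-p[3]);u=ax/np.linalg.norm(ax);c=p.mean(0)
    print("yaw",np.degrees(np.arctan2(u[1],u[0])),"die",c+u*.0725,"glass tgt",c+u*(.0725+.095))
```

```text
lean 17.710838143000867 gamma 4.446404441615051 psi -0.17947440991386043 tilt -13.264433701385816 L 0.11368509937130238 z 0.0022454658658019938 sd [0.3903 2.2426] cost 1.058578374382585
 glass [ 0.6366 -0.1488  0.1889] rel TCP [ 0.0008 -0.0376 -0.0894] off [0. 0. 0.]
18.302898701970516
18.616750690761958
yaw 91.93760033588744 die [ 0.4649 -0.1647] glass tgt [ 0.4617 -0.0698]
yaw 90.88614516039459 die [ 0.474  -0.1679] glass tgt [ 0.4725 -0.0729]
```

Run:
```python
from h import *
import pickle
np.set_printoptions(precision=4,suppress=True)
def orange(img,C,name):
    u=proj(C,[.471,-.1447,.042])[0];h=cv2.cvtColor(img,cv2.COLOR_RGB2HSV)
    m=((h[...,0]<18)&(h[...,1]>110)&(h[...,2]>90));yy,xx=np.nonzero(m);k=np.hypot(xx-u[0],yy-u[1])<14
    print(name,"pred",u,"n",k.sum());
    if k.sum(): c=np.array([[xx[k].mean(),yy[k].mean()]]);print(c,onz(C,c,.042))
for f in("w1","w4"):
    s,I=pickle.load(open(f+".pkl","rb"));orange(I["wrist"] if f!="w1" else I,cam("wrist",s),f)
for c in("scene","side"): orange(cv2.imread(f"pics/{c}.png")[...,::-1].copy(),cam(c),c)
s,I=pickle.load(open("w4.pkl","rb"));W=cam("wrist",s);g=I["wrist"].min(2)
# bright plate mask: edges along sampled lines across the plate
m=(g>150).astype(np.uint8);n,l,st,ce=cv2.connectedComponentsWithStats(m);u=proj(W,[[.473,-.135,.012],[.473,-.22,.012],[.43,-.13,.012],[.517,-.128,.012],[.522,-.352,.012]]);print(u)
for i in range(1,n):
    if st[i,4]>300: print(st[i],ce[i])
for y in(-.135,-.2,-.22,-.24,-.26):
    P=np.c_[np.linspace(.40,.55,151),np.full(151,y),np.full(151,.012)];q=np.round(proj(W,P)).astype(int);ok=(q[:,0]>=0)&(q[:,0]<512)&(q[:,1]>=0)&(q[:,1]<384)
    v=[g[b,a] for a,b in q[ok]];b=np.array(v)>120;x=P[ok][b,0];print(y,x.min() if len(x) else None,x.max() if len(x) else None,len(x))
```

```text
w1 pred [148.3776 148.5104] n 6
[[148.5 150. ]] [[ 0.471 -0.147  0.042]]
w4 pred [125.6753 186.1474] n 12
[[126.4167 187.5833]] [[ 0.4717 -0.1467  0.042 ]]
scene pred [249.9046 257.704 ] n 0
side pred [260.7568 260.5476] n 4
[[260.5 260.5]] [[ 0.4717 -0.1444  0.042 ]]
[[134.5389 173.3211]
 [141.4465 229.2438]
 [103.8723 170.0098]
 [165.4056 168.2424]
 [181.3961 303.7094]]
[   0    0   70   37 1828] [30.7784 18.7369]
[ 148    0  243  136 8695] [280.1283  59.0337]
[236   0 166 108 475] [317.1895  50.9305]
[  0 139  25  81 974] [  7.9825 166.8049]
[ 103  168   77  135 6415] [141.9415 229.063 ]
[ 327  170   43   41 1305] [348.0314 189.6337]
[223 185  57  29 703] [250.66   199.0498]
[386 220  27  38 364] [397.2912 235.0632]
[ 27 253  47  35 629] [ 49.4165 270.097 ]
[ 405  273   80   73 2887] [445.0142 309.4129]
[239 307  28  27 571] [252.7828 319.9317]
-0.135 0.42800000000000005 0.517 90
-0.2 0.42400000000000004 0.519 86
-0.22 0.43000000000000005 0.519 90
-0.24 0.43000000000000005 0.52 91
-0.26 0.43100000000000005 0.52 90
```

{"op": "carry_out", "data": {"increments": [[0, [1, -2, 0], 0], [0, [1.6, -3.6, 0], 0], [0, [1.7, -3.8, 0], 0], [0, [1.6, -3.6, 0], 0], [0, [1.1, -2.5, 0], 0], [0, [0.5, -1, 2], 0], [0, [0, 0, 3], 0], [0, [0, 0, 3], -1.5], [0, [0, 0, 1], 0], [0, [0, 0, 0], 0]]}}

```text
clock: 14.0
eef_pos: [0.4679, -0.0372, 0.1804]
tool_rot: [-3.139, -0.001, 1.597]
force: [0.3, 0.2, -0.9]
opening: 0.0133
grip_force: 40.6
```

Run:
```python
from h import *
import pickle
np.set_printoptions(precision=4,suppress=True)
get_image("scene");get_image("scene");s=get_state();w=get_image("wrist");sd=get_image("side");sc=get_image("scene");pickle.dump((s,dict(wrist=w,side=sd,scene=sc)),open("w5.pkl","wb"))
print(s["clock"],s["eef_pos"],s["tool_rot"],s["grip_force"],s["force"])
a=w.max(2).astype(int);h=cv2.cvtColor(w,cv2.COLOR_RGB2HSV)
print(a[205:262,246].tolist())
for r in range(219,250,3): print(r,a[r,216:236].tolist(),a[r,270:292].tolist())
W=cam("wrist",s);u=proj(W,[.4722,-.146,.042])[0];print("mark pred",u)
```

```text
14.1 [ 0.4692 -0.0372  0.1819] [ 3.1409 -0.0002  1.5971] 40.57599663734436 [ 0.2877 -0.9673 -0.0058]
[58, 56, 55, 54, 53, 53, 55, 55, 55, 55, 55, 57, 60, 62, 60, 59, 54, 56, 54, 48, 28, 28, 27, 28, 29, 27, 28, 27, 29, 28, 28, 29, 28, 27, 28, 27, 36, 109, 192, 240, 251, 236, 96, 33, 72, 175, 190, 90, 33, 30, 33, 32, 33, 30, 30, 32, 33]
219 [62, 62, 62, 59, 58, 58, 57, 56, 54, 55, 52, 53, 53, 54, 54, 55, 54, 53, 53, 53] [52, 55, 56, 57, 59, 59, 59, 59, 58, 56, 56, 55, 55, 56, 55, 55, 55, 56, 56, 54, 54, 56]
222 [58, 59, 60, 60, 60, 63, 64, 63, 65, 62, 59, 59, 59, 61, 59, 58, 56, 55, 55, 54] [52, 53, 56, 57, 56, 56, 55, 55, 54, 55, 55, 56, 57, 55, 54, 52, 51, 53, 51, 52, 54, 54]
225 [58, 58, 60, 61, 63, 65, 68, 68, 67, 67, 67, 66, 65, 62, 60, 50, 34, 29, 28, 29] [34, 33, 32, 32, 33, 45, 55, 59, 61, 62, 61, 60, 60, 59, 59, 58, 56, 54, 56, 55, 55, 57]
228 [58, 59, 59, 60, 61, 62, 65, 65, 66, 67, 63, 62, 59, 58, 50, 34, 29, 27, 27, 28] [29, 28, 29, 27, 27, 29, 47, 62, 65, 69, 70, 69, 69, 69, 65, 62, 58, 56, 53, 53, 54, 57]
231 [54, 55, 54, 55, 57, 60, 60, 61, 61, 59, 59, 58, 57, 56, 44, 28
[... 611 characters left out ...]
 144, 141, 137, 133, 127, 123, 109, 79, 57, 56, 57, 57, 56]
243 [56, 55, 56, 149, 218, 221, 217, 211, 204, 187, 157, 146, 145, 146, 146, 146, 145, 146, 146, 134] [103, 141, 146, 146, 145, 145, 146, 146, 146, 145, 162, 196, 216, 221, 225, 229, 231, 169, 62, 55, 56, 56]
246 [47, 47, 46, 47, 105, 168, 189, 190, 202, 188, 146, 147, 145, 146, 145, 145, 146, 146, 146, 125] [72, 124, 145, 146, 146, 147, 146, 147, 145, 145, 146, 209, 228, 222, 217, 210, 160, 83, 53, 56, 55, 54]
249 [45, 44, 45, 45, 45, 45, 44, 46, 79, 127, 146, 146, 145, 145, 145, 146, 146, 145, 146, 116] [49, 115, 146, 146, 146, 145, 145, 146, 146, 146, 145, 121, 71, 47, 45, 44, 44, 44, 45, 44, 46, 49]
mark pred [253.0559 278.1616]
```

{"op": "carry_out", "data": {"increments": [[0, [0.1, 0, 1], 0], [0, [0, 0, 1.2], 0], [0, [0, 0, 0.6], 0], [0, [0, 0, 0], 0], [0, [0, 0, 0], 0], [0, [0, 0, 0], 0], [0, [0, 0, 0], 0], [0, [0, 0, 0], 0], [0, [0, 0, 0], 0], [0, [0, 0, 0], 0]]}}

```text
clock: 15.5
eef_pos: [0.4688, -0.0364, 0.1533]
tool_rot: [3.142, 0.0, 1.597]
force: [0.4, -0.7, -0.7]
opening: 0.0138
grip_force: 40.6
```

Run:
```python
from h import *
import pickle
np.set_printoptions(precision=4,suppress=True)
s=get_state();w=get_image("wrist");sd=get_image("side");sc=get_image("scene");pickle.dump((s,dict(wrist=w,side=sd,scene=sc)),open("w6.pkl","wb"))
print(s["clock"],s["eef_pos"],s["tool_rot"],s["grip_force"],s["force"])
g=lambda i:(255*(i/255.)**.6).astype(np.uint8);T=[]
gl=s["eef_pos"]+np.array([.0018,-.0376,-.0894]);print("glass",gl)
for c,I in(("scene",sc),("side",sd)):
    x,y=proj(cam(c),gl)[0].round().astype(int);print(c,x-40,y-50)
    T.append(cv2.resize(g(I[y-50:y+50,x-40:x+40,::-1]),None,fx=5,fy=5,interpolation=cv2.INTER_CUBIC))
cv2.imwrite("pics/w6.png",np.hstack(T))
```

```text
15.5 [ 0.4688 -0.0364  0.1533] [3.1415 0.     1.5974] 40.6421685218811 [ 0.3508 -0.7492 -0.6507]
glass [ 0.4706 -0.074   0.0639]
scene 186 215
side 206 225
```

View pics/w6.png

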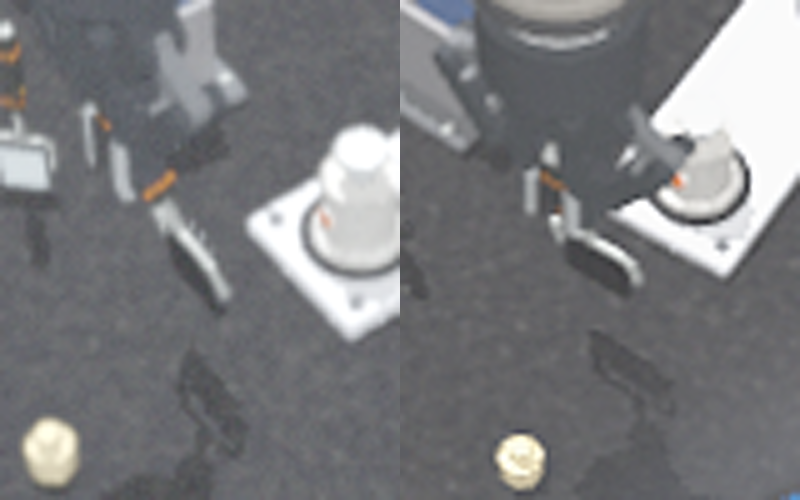

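The picture shows the mirror in the air behind the die (scene crop (195,260)), with the die standing untouched in its ring and the mark on the side facing the glass (325,218). The glass is at [0.471, -0.074, 0.064], on target. I'm handing it in.

```bash
python3 -c "
from cell import *
print(finish_job())"
```

```text
the job is handed in; nothing more can be done
None
```

I handed the job in with the mirror held still in the air 72 mm behind the marked side of the die. The glass is tilted up by my estimate 4.5° (±2°) against about 5.7° needed, within the roughly 7.5° allowed. The interface returned no verdict, and I set the tilt by pushing the mirror's head against the inside of its stand.

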